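# Swing the bench suction head to its working hole and hold its sprung shutter half open

## Robot

A 6-joint arm with a two-finger parallel gripper is mounted at the origin on the work surface. World frame = base frame: x ahead of the robot, y to its left, z up, the work surface at z = 0. Lengths are in m, angles in rad, forces in N, time in s.
With the tool pointing down it reaches from about 0.325 to 0.9 m from the base axis. Payload 3.5 kg.
Tool frame: the origin (TCP) lies midway between the tips of the shut fingers; the grasp point (between the pads) lies 19 mm behind it (r.grip_depth is the z of the grasp point in the tool frame, in m); z points along the fingers, y is the line along which they close (so a half turn about z gives the same grasp; the last joint's range is limited). The gripper opens to 85 mm and grips with 20 to 120 N. Pads are 22 mm wide; open, the fingers measure 114 mm over their backs; the gripper's body (76 mm by 85 mm) begins 54 mm behind the grasp point. The pads swing forward as they close: fully open they stand 13 mm farther back than shut.
Start: joints at [1.149, 0.276, -0.026, 1.268, 0, 1.467], TCP at [0.196, 0.594, 0.203] pointing down, gripper open.
Joint ranges: [-3.12, 3.12], [-0.85, 1.88], [-1.08, 1.24], [-1.95, 2.15], [-1.57, 1.53], [-3.14, 3.14]. Speed limits (rad/s): [2.57, 2.57, 3.14, 3.14, 3.14, 3.14].

## Interface

Orientations are given as a unit quaternion [w, x, y, z].
In Python, from workcell import r gives the robot as it stands.
- The arm moves only by the shell command python3 -m crank 'ROWS'. ROWS is JSON, a list of rows, each an object with "linear": the shift along the tool's x, y, z in mm, a list of three; "yaw": the turn about the tool's z in degrees; "jaw": the opening, from 0 (shut) to 1 (fully open). In form: [{"linear": [x, y, z], "yaw": yaw, "jaw": jaw}, ...]. A call has 1 to 20 rows; each row is the pose to reach, as a shift and turn from the pose commanded when the call began, along the tool's axes at that moment; what a row does not reach only later rows make up. A row lasts 1/8 s, in which the tool goes at most 62.5 mm and 10.7 degrees, less where a joint would pass 70% of its speed; a pose out of reach is approached as far as the arm can. A call with a gripper value outside its range is refused whole. The fingers move at their own pace and stop on an object; the grip force is fixed at half the most. Time passes only in rows, so rows that repeat a pose let the fingers close. It gives the time, the measured TCP pose, the force, the opening and the grip force at its end, in the units of the state.
- r.sense(): the state, without advancing time (a new reading comes with each control period).
- r.capture(name): name is "scene" or "top" or "wrist"; returns (picture, depth): 420x560x3 uint8, red, green, blue; 420x560 float32, m along the optical axis (not along the pixel's ray), 0 where there is no reading.
- r.camera_params(name): a dict with "vertical_fov" (degrees; the focal length in pixels is half the picture's height over the tangent of half this angle, whatever the lens; pixels are square), "cx", "cy" (the principal point, pixels), "dist" ([k1, k2, p1, p2, k3] as OpenCV has them; the pictures are not rectified), "rvec" (rotation vector, rad) and "tvec" (3), from world to camera coordinates, as OpenCV has them. Camera axes: x right, y down, z forward; pixel columns grow to the right and rows downward; lengths in m; the calibration is good to about 2 mm. A picture is of the moment at which its call begins: read the wrist's pose just before it. camera_params takes no time and is no camera call; for the wrist camera it gives the pose at the moment of the call.
- r.hand_in(): hands the job in; it is judged then, once.
The state is a dict: "t": time; "qpos": joint angles; "joint_velocities": joint speeds; "tau": joint torques, N m; "eef_pos": TCP position; "tool_rot": TCP orientation; "force": force on the tool from outside, world axes, zero at the start; "ft_torque": the same for the moment, N m; "opening": finger opening in m; "grip_force": force on a finger pad.
Only numpy, scipy, OpenCV 4.12 (cv2) and the standard library are available. Lean on these libraries where they do the work, as an engineer would, in place of code of your own. Each camera call takes 0.05 s, during which the arm holds its last target. There are 200 camera calls.

## Task

Put the bench suction head to work: lift its sprung locking plunger, swing the head clockwise (seen from above) to the second hole in the steel plate and let the plunger drop fully home in it. Then slide the head's sprung shutter outward by its upright tab to half of its travel and keep holding it there, so that I can read the draught: finish while still holding the tab, since the spring shuts it as soon as you let go. Leave everything else on the bench where it is.

Things in the scene. Friction and masses are not known exactly. Their poses are not given: they have to be found in the camera images.
- base: Fixed base of the suction turret: a grey block with a steel index plate on it, 240 x 240 mm, top face 56 mm above the bench. Origin at the centre of its underside, on the vertical axis about which the head turns; x and y along its sides. Its place and yaw on the bench vary.
- park_hole (a point): Mouth of the 13 mm hole, ringed by a 26 mm brass bush, in the index plate where the plunger's pin sits at the start (centre, at the plate's top face, 56 mm up, 90 mm from the axis of the head).
- work_hole (a point): Mouth of the second, working 13 mm hole in a brass bush, also 90 mm from the axis, 60 degrees further clockwise seen from above.
- head (a joint): Turn of the head on the base, rad, growing clockwise seen from above: 0 with the pin in the park hole, 1.047 with it in the working hole; stops at -0.06 and 1.107. Light friction (about 0.12 N m, some 1.5 N at the plunger).
- axis_top (a point): Top centre of the head's hub, on its vertical axis, 124 mm above the bench; x axis along the duct. The head: a grey domed hub 104 mm across, with the plunger on a short arm on one side and, on the other, a 70 mm wide aluminium duct reaching 215 mm from the axis (underside 64 mm, roof 108 mm above the bench).
- plunger (a joint): Lift of the locking plunger, m: 0 fully home in a hole, 0.010 with its pin riding on the plate, 0.016 at the top stop. A spring pulls it down, 6 N at 0 to 11 N at the top. The pin (10 mm) reaches 10 mm into the hole: lift more than 10 mm to free the head. Let go between the holes it rides on the plate; over a hole it drops in.
- knob_grip (a point): Centre of the black round knob on the plunger, 28 mm across and 25 mm high, 134 mm above the bench when home (it rises with the plunger, turns with the head), 90 mm from the head's axis. Below it a 32 mm wide dark housing ends 115 mm above the bench, 6 mm under the knob.
- shutter (a joint): Travel of the shutter, m: 0 shut, 0.050 fully open, half 0.025. It slides on the duct's roof straight outward from the hub. A spring shuts it: 4 N at 0, 10 N at half, 16.5 N fully open, plus 0.6 N friction. White ticks on the rails mark the place of the tab's middle at shut, half (longest tick) and open.
- tab: Upright steel tab fixed on the shutter, the handle to slide it by: 10 mm thick along the duct, 36 mm wide across it, 36 mm high. Origin at the centre of its foot, 112 mm above the bench, 105 mm from the head's axis when shut; its x axis points outward along the duct, the way the shutter opens.
- tab_grip (a point): Grip point in the tab's middle, 22 mm above its foot (134 mm above the bench; the tab's top is at 148 mm).
- socket: Bystander: small steel socket (ring), 24 mm across, 32 mm high, standing on a corner of the index plate. Origin under its centre.
- wrench: Bystander: steel wrench, 170 mm long, lying on the bench beside the base.
- screwdriver: Bystander: black-handled screwdriver, 190 mm long, lying on the bench.
- cup: Bystander: white plastic cup, 84 mm across, 100 mm high. Origin under its centre.
- jar: Bystander: glass jar with a steel lid, 64 mm across, 85 mm high. Origin under its centre.
- offcut: Bystander: wood offcut, 120 x 45 x 30 mm, lying on the bench.
- can: Bystander: metal can, 66 mm across, 110 mm high. Origin under its centre.

How it is judged:
By the outcome, as a careful person would: the job done as asked, in the order asked, and still so for the second after the job is handed in, while the arm keeps its last pose, push and grip.
It also fails if it takes over 58 s, if anything falls off the work surface, if the arm or the gripper's body presses on something with over 40 N, if the wrist force passes 120 N, or if a joint passes its speed limit or range.

## Working session

There is one attempt and no reset: what is moved stays moved. The work goes in short steps, Python scripts to look and compute and a shell command to move; the robot and the scene stay as the last step left them, time stands still between calls to the robot, and variables do not carry over. Pictures are saved under pics/ and viewed, at most 11 in all, crops included, and the job is handed in when it is done.

```bash
mkdir -p pics; cat > h.py <<'E'
import numpy as np, cv2
from workcell import r
def cam(n):
    p=r.camera_params(n); f=210/np.tan(np.radians(p["vertical_fov"])/2)
    K=np.array([[f,0,p["cx"]],[0,f,p["cy"]],[0,0,1]]); R=cv2.Rodrigues(np.array(p["rvec"],float))[0]
    return K,np.array(p["dist"],float),R,np.array(p["tvec"],float).reshape(3)
def ray(c,uv):
    K,d,R,t=c; q=cv2.undistortPoints(np.array(uv,float).reshape(-1,1,2),K,d).reshape(-1,2)
    return -R.T@t,(np.c_[q,np.ones(len(q))])@R
def onplane(c,uv,z):
    o,d=ray(c,uv); return o+d*((z-o[2])/d[:,2])[:,None]
def proj(c,P):
    K,d,R,t=c; return cv2.projectPoints(np.array(P,float).reshape(-1,1,3),cv2.Rodrigues(R)[0],t,K,d)[0].reshape(-1,2)
def cloud(c,dep):
    v,u=np.mgrid[0:420,0:560]; o,d=ray(c,np.c_[u.ravel(),v.ravel()])
    return (o+d*dep.reshape(-1,1)).reshape(420,560,3)
E
python3 - <<'E'
from h import *
for n in("top","scene"):
    c=cam(n); im,d=r.capture(n); np.savez("pics/%s0.npz"%n,im=im,d=d)
    cv2.imwrite("pics/%s0.png"%n,cv2.cvtColor(im,cv2.COLOR_RGB2BGR)); print(n,-c[2].T@c[3],c[0][0,0],c[1])
print(r.sense(),r.grip_depth)
E
```

```text
top [0.34967428 0.00689474 1.72415669] 506.2905451555025 [-0.00883866  0.          0.          0.          0.        ]
scene [ 1.28495508 -0.50508569  0.69033509] 385.54080039288533 [-0.08363142  0.          0.          0.          0.        ]
{'t': 0.1, 'qpos': array([ 1.14860973e+00,  2.77071297e-01, -2.77156568e-02,  1.26798419e+00,
       -2.36350556e-05,  1.46736914e+00]), 'joint_velocities': array([ 0.00081808, -0.00250207,  0.00166394, -0.00184499, -0.00050892,
       -0.00044381]), 'tau': array([-4.84637849e-05, -4.46710038e+01,  2.96128875e+01,  8.49529984e-03,
       -1.16150231e-04,  1.12401949e-05]), 'eef_pos': array([0.19559538, 0.59282494, 0.20147587]), 'tool_rot': array([-2.45108608e-04,  1.58705715e-01,  9.87325438e-01, -9.56573483e-04]), 'force': array([ 0.17032732, -0.51277416, -0.26342574]), 'ft_torque': array([-0.00785981,  0.00405113, -0.01192403]), 'grip_force': 0.0, 'opening': 0.08555321271058319} -0.0187
```

View pics/top0.png

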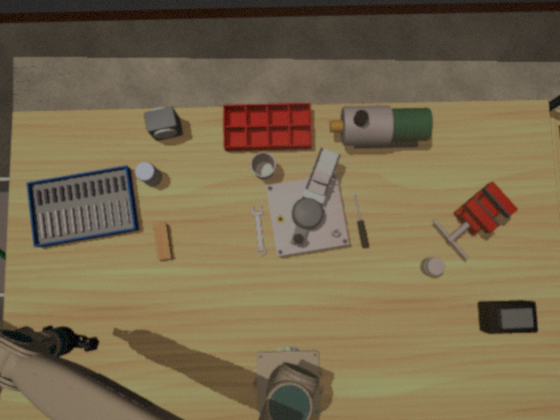

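View pics/scene0.png

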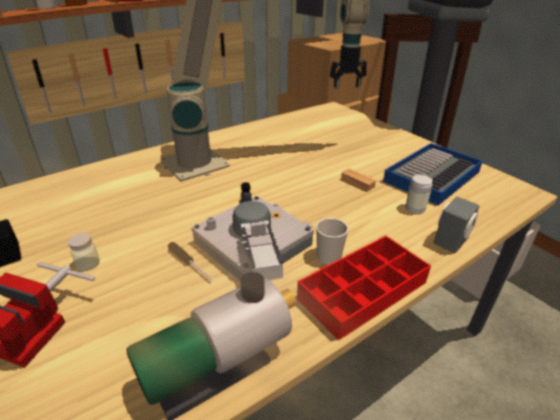

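The top view shows the turret hub at about (308,213), the knob at (298,239), the brass working hole at (281,218) and the duct running to (325,165). Nothing tall stands in the swing. Next I get coarse positions so I can look with the wrist camera.

```bash
python3 - <<'E'
from h import *
c=cam("top"); z=np.load("pics/top0.npz"); P=cloud(c,z["d"])
print("hub",onplane(c,[308,212],.124)[0],"knob",onplane(c,[298,239],.146)[0],"hole",onplane(c,[281,218],.056)[0],"duct end",onplane(c,[325,153],.108)[0])
sub=P[140:265,255:365].reshape(-1,3)
m=(sub[:,2]>.112)&(sub[:,2]<.2); print(sub[m].mean(0),m.sum())
m=(sub[:,2]>.05)&(sub[:,2]<.062); b=cv2.minAreaRect(sub[m][:,:2].astype(np.float32)); print("plate",b)
w=cam("wrist"); s=r.sense(); print("wristcam",-w[2].T@w[3],"axis",w[2][2],w[0][0,0], "TCP",s["eef_pos"])
from scipy.spatial.transform import Rotation as R
q=s["tool_rot"]; print(R.from_quat([*q[1:],q[0]]).as_matrix().round(3))
E
```

```text
hub [ 0.54830824 -0.07688018  0.124     ] knob [ 0.46146289 -0.04193572  0.146     ] hole [0.53888498 0.0096805  0.056     ] duct end [ 0.74316158 -0.13920856  0.108     ]
[ 0.59214785 -0.09764064  0.12093656] 1130
plate ((0.6220279335975647, -0.0551946759223938), (0.39202988147735596, 0.26384589076042175), 8.105709075927734)
wristcam [0.1343292  0.61391151 0.37272334] axis [ 0.2439118  -0.08275637 -0.96626002] 333.68212701915115 TCP [0.19559538 0.59282494 0.20147587]
[[-0.95   0.313 -0.001]
 [ 0.313  0.95  -0.002]
 [ 0.    -0.002 -1.   ]]
```

```bash
python3 -m crank '[{"linear":[-41,-44,-5],"yaw":0,"jaw":1},{"linear":[-82,-87,-10],"yaw":0,"jaw":1},{"linear":[-123,-130,-15],"yaw":0,"jaw":1},{"linear":[-164,-174,-20],"yaw":0,"jaw":1},{"linear":[-205,-217,-25],"yaw":0,"jaw":1},{"linear":[-246,-261,-30],"yaw":0,"jaw":1},{"linear":[-287,-304,-35],"yaw":0,"jaw":1},{"linear":[-328,-348,-40],"yaw":0,"jaw":1},{"linear":[-370,-391,-45],"yaw":0,"jaw":1},{"linear":[-411,-435,-50],"yaw":0,"jaw":1},{"linear":[-452,-478,-55],"yaw":0,"jaw":0.8},{"linear":[-493,-522,-60],"yaw":0,"jaw":0.7},{"linear":[-493,-522,-60],"yaw":0,"jaw":0.7},{"linear":[-493,-522,-60],"yaw":0,"jaw":0.7}]'
python3 - <<'E'
from h import *
w=cam("wrist"); im,d=r.capture("wrist"); np.savez("pics/w1.npz",im=im,d=d,K=w[0],D=w[1],R=w[2],t=w[3])
cv2.imwrite("pics/w1.png",cv2.cvtColor(im,cv2.COLOR_RGB2BGR)); print(r.sense()["qpos"],r.sense()["eef_pos"])
for n,p in dict(hub=[.548,-.077,.124],knob=[.461,-.042,.146],hole=[.539,.0097,.056]).items(): print(n,proj(w,p))
E
```

```text
t: 1.85
eef_pos: [0.4997, -0.0565, 0.2618]
tool_rot: [-0.001, 0.159, 0.987, 0.0]
force: [-0.3, 0.0, -0.6]
opening: 0.0599
grip_force: 0.0
[-2.40250345e-01  3.27226089e-02 -1.88453257e-01  1.35133776e+00
  3.69122458e-04  7.79355953e-02] [ 0.49953545 -0.05584829  0.26195679]
hub [[278.6469891  247.68347364]]
knob [[284.73567712 153.46595713]]
hole [[347.96924144 197.64864212]]
```

View pics/w1.png

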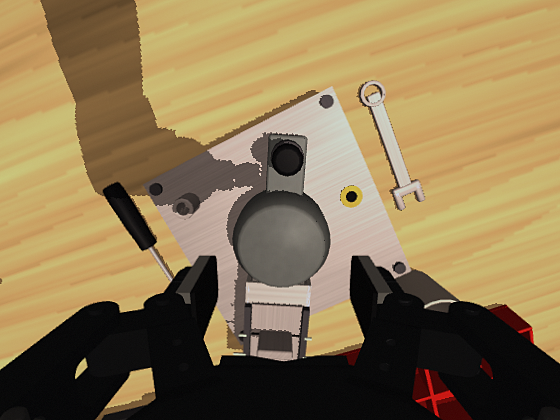

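The wrist view shows the knob top at (287,158), the brass-ringed hole at (351,197), the hub at (281,238) and the tab near (272,345). Knob, hole and axis should form an equilateral triangle with 90 mm sides, which gives me a check.

```bash
python3 - <<'E'
from h import *
z=np.load("pics/w1.npz"); c=(z["K"],z["D"],z["R"],z["t"]); im=z["im"]; hsv=cv2.cvtColor(im,cv2.COLOR_RGB2HSV)
P=cloud(c,z["d"])
def cen(m,win):
    k=np.zeros(m.shape,np.uint8); y0,y1,x0,x1=win; k[y0:y1,x0:x1]=m[y0:y1,x0:x1]
    cs=max(cv2.findContours(k,0,1)[0],key=cv2.contourArea); return cv2.fitEllipse(cv2.convexHull(cs))
ek=cen((im.max(2)<45).astype(np.uint8),(135,182,265,312)); print("knob",ek,P[158,287])
eh=cen(((hsv[...,0]>18)&(hsv[...,0]<35)&(hsv[...,1]>130)).astype(np.uint8),(180,215,335,370)); print("hole",eh)
zk=P[150:166,280:294,2]; print("knob z",np.median(zk))
K=onplane(c,ek[0],.1465)[0]; H=onplane(c,eh[0],.056)[0]
print(K,H,"dist",np.linalg.norm((K-H)[:2]))
d=(H-K)[:2]; m=(H+K)[:2]/2; n=np.array([d[1],-d[0]]); 
A=m+n/np.linalg.norm(n)*.0779; print("axis",A, "r",np.linalg.norm(K[:2]-A),np.linalg.norm(H[:2]-A))
print("hub px of A",proj(c,[*A,.124]))
S=onplane(c,[[326,101],[156,189],[399,267]],.056); print("screw centre",(S[1]+S[2])/2)
print("angK",np.degrees(np.arctan2(*(K[:2]-A)[::-1])),"angH",np.degrees(np.arctan2(*(H[:2]-A)[::-1])))
s=r.sense();from scipy.spatial.transform import Rotation as R
q=s["tool_rot"]; T=R.from_quat([*q[1:],q[0]]).as_matrix(); print(T.round(3)); print("to knob, tool mm",1000*T.T@(np.array([K[0],K[1],.139-.0187])-s["eef_pos"]))
E
```

```text
knob ((286.6822204589844, 157.36712646484375), (32.72263717651367, 36.60447311401367), 171.28932189941406) [ 0.46532985 -0.04138516  0.14518707]
hole ((350.747802734375, 196.1103973388672), (21.167659759521484, 22.255937576293945), 51.300758361816406)
knob z 0.1458696609797732
[ 0.46461325 -0.04144915  0.1465    ] [0.53825963 0.01325545 0.056     ] dist 0.09174084335345423
axis [ 0.54788782 -0.07663228] r 0.09040191140015108 0.09040191140015102
hub px of A [[278.96428402 247.47178765]]
screw centre [ 0.55116516 -0.07571712  0.056     ]
angK 157.09616285337532 angH 96.11383994681863
[[-0.95   0.313 -0.002]
 [ 0.313  0.95   0.001]
 [ 0.002  0.    -1.   ]]
to knob, tool mm [ 37.427286     2.71795387 141.72280077]
```

```bash
python3 -m crank '[{"linear":[37,3,40],"yaw":4,"jaw":0.7},{"linear":[37,3,80],"yaw":4,"jaw":0.7},{"linear":[37,3,110],"yaw":4,"jaw":0.7},{"linear":[37,3,130],"yaw":4,"jaw":0.7},{"linear":[37,3,140],"yaw":4,"jaw":0.7},{"linear":[37,3,145],"yaw":4,"jaw":0.7},{"linear":[37,3,145],"yaw":4,"jaw":0.7},{"linear":[37,3,145],"yaw":4,"jaw":0.7}]'
python3 - <<'E'
from h import *
w=cam("wrist"); im,d=r.capture("wrist"); cv2.imwrite("pics/w2.png",cv2.cvtColor(im,cv2.COLOR_RGB2BGR)); print(r.sense()["force"],r.sense()["eef_pos"])
E
```

```text
t: 2.9
eef_pos: [0.467, -0.0424, 0.1184]
tool_rot: [0.001, 0.193, 0.981, -0.0]
force: [0.8, 0.4, -0.4]
opening: 0.0597
grip_force: 0.0
[ 0.58797099 -0.08059171  0.58111118] [ 0.46703388 -0.04242099  0.11836503]
```

View pics/w2.png

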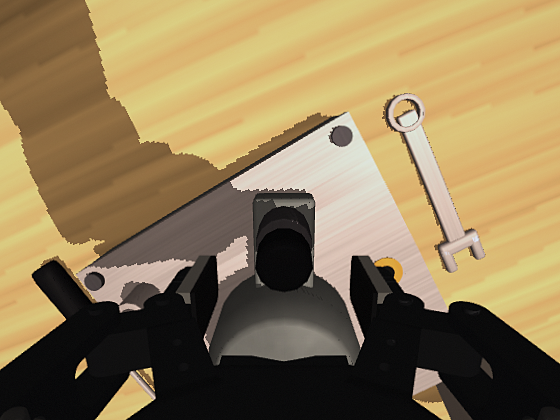

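The knob (284,262) sits between the pads at (200,300) and (365,300), and the housing is clear below it. Closing.

```bash
python3 -m crank '[{"linear":[0,0,0],"yaw":0,"jaw":0.2},{"linear":[0,0,0],"yaw":0,"jaw":0.1},{"linear":[0,0,0],"yaw":0,"jaw":0.1},{"linear":[0,0,0],"yaw":0,"jaw":0.1},{"linear":[0,0,0],"yaw":0,"jaw":0.1},{"linear":[0,0,0],"yaw":0,"jaw":0.1}]'
```

```text
t: 3.7
eef_pos: [0.4663, -0.0423, 0.1175]
tool_rot: [-0.0, 0.193, 0.981, -0.0]
force: [0.6, -0.5, 0.6]
opening: 0.0088
grip_force: 0.0
```

```bash
python3 - <<'E'
from h import *
w=cam("wrist"); im,d=r.capture("wrist"); cv2.imwrite("pics/w3.png",cv2.cvtColor(im,cv2.COLOR_RGB2BGR)); np.savez("pics/w3.npz",im=im,d=d,K=w[0],D=w[1],R=w[2],t=w[3])
s=r.sense();print(s["force"],s["eef_pos"],s["opening"],s["grip_force"])
P=cloud(w,d); print(P[262,284],proj(w,[[.4646,-.0414,.1465],[.4646,-.0414,.134]]),proj(w,s["eef_pos"]))
E
```

```text
[-0.62347156  0.25284254 -0.82466519] [ 0.46624928 -0.04228037  0.11750642] 0.008438006860249944 0.030345111445058137
[ 0.46327495 -0.04030096  0.14584208] [[282.88693364 265.86561827]
 [282.93207992 255.59065202]] [[282.63934025 247.31093616]]
```

View pics/w3.png

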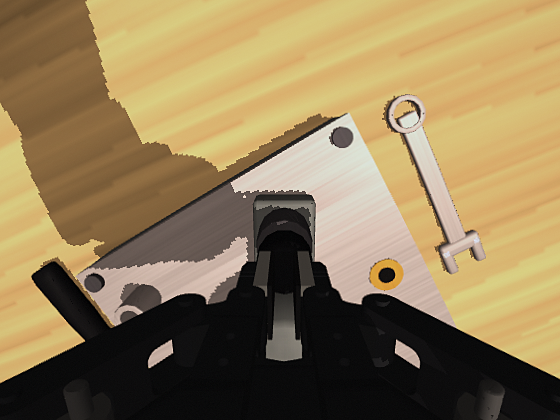

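```bash
python3 - <<'E'
from h import *
z=np.load("pics/w3.npz"); c=(z["K"],z["D"],z["R"],z["t"]); P=cloud(c,z["d"])
for v in (205,225,235,245,255,265,275,285,300,320):
  for u in (262,268,284,298,304): print(v,u,P[v,u].round(3),z["im"][v,u].tolist(),end=" | ")
  print()
E
```

```text
205 262 [ 0.447 -0.048  0.084] [127, 122, 112] | 205 268 [ 0.448 -0.045  0.085] [131, 127, 117] | 205 284 [ 0.452 -0.036  0.084] [133, 129, 120] | 205 298 [ 0.455 -0.027  0.085] [138, 131, 123] | 205 304 [ 0.457 -0.024  0.085] [140, 135, 125] | 
225 262 [ 0.454 -0.05   0.104] [20, 19, 17] | 225 268 [ 0.453 -0.045  0.114] [27, 24, 23] | 225 284 [ 0.456 -0.037  0.114] [38, 34, 34] | 225 298 [ 0.459 -0.03   0.114] [41, 36, 37] | 225 304 [ 0.462 -0.027  0.108] [21, 19, 19] | 
235 262 [ 0.456 -0.05   0.114] [37, 34, 34] | 235 268 [ 0.454 -0.045  0.126] [0, 0, 0] | 235 284 [ 0.455 -0.037  0.134] [5, 4, 6] | 235 298 [ 0.459 -0.031  0.128] [2, 2, 3] | 235 304 [ 0.465 -0.029  0.114] [40, 34, 34] | 
245 262 [ 0.456 -0.049  0.134] [4, 4, 5] | 245 268 [ 0.455 -0.045  0.14 ] [6, 5, 6] | 245 284 [ 0.456 -0.037  0.144] [8, 7, 8] | 245 298 [ 0.459 -0.031  0.144] [13, 12, 13] | 245 304 [ 0.461 -0.029  0.139] [8, 5, 6] | 
255 262 [ 0.453 -0.046  0.155] [59, 54, 50] | 255 268 [ 0.454 -0.044  0.155] [60, 55, 51] | 255 284 [ 0.46  -0.039  0.145] [9, 9, 9] | 255 298 [ 0.459 -0.032  0.155] [66, 61, 55] | 2
[... 480 characters left out ...]
.174] [59, 55, 51] | 
285 262 [ 0.454 -0.045  0.183] [67, 62, 56] | 285 268 [ 0.455 -0.043  0.182] [8, 7, 7] | 285 284 [ 0.474 -0.045  0.145] [9, 10, 9] | 285 298 [ 0.458 -0.033  0.183] [9, 8, 8] | 285 304 [ 0.459 -0.031  0.183] [67, 62, 57] | 
300 262 [ 0.453 -0.044  0.195] [9, 10, 10] | 300 268 [ 0.459 -0.045  0.184] [16, 14, 15] | 300 284 [ 0.504 -0.057  0.103] [52, 51, 48] | 300 298 [ 0.463 -0.035  0.184] [16, 15, 14] | 300 304 [ 0.458 -0.031  0.195] [10, 9, 10] | 
320 262 [ 0.456 -0.045  0.201] [5, 7, 6] | 320 268 [ 0.467 -0.048  0.183] [16, 15, 15] | 320 284 [ 0.51  -0.059  0.115] [86, 82, 76] | 320 298 [ 0.471 -0.038  0.183] [15, 13, 13] | 320 304 [ 0.466 -0.034  0.194] [11, 10, 11] |
```

```bash
python3 - <<'E'
from h import *
c=cam("scene"); im,d=r.capture("scene"); P=cloud(c,d)
px=proj(c,[[.466,-.042,.1175],[.466,-.042,.146],[.466,-.042,.20]]).round(); print(px)
u,v=px[1].astype(int); crop=cv2.resize(im[v-60:v+40,u-65:u+65],None,fx=6,fy=6,interpolation=2)
cv2.imwrite("pics/s2.png",cv2.cvtColor(crop,cv2.COLOR_RGB2BGR)); print(u,v)
for vv in range(v-30,v+20,3): print(vv,P[vv,u].round(3),P[vv,u-4].round(3),im[vv,u])
E
```

```text
[[245. 191.]
 [245. 183.]
 [244. 166.]]
245 183
153 [ 0.478 -0.043  0.243] [ 0.481 -0.056  0.248] [20 19 20]
156 [ 0.476 -0.042  0.233] [ 0.481 -0.057  0.239] [22 20 23]
159 [ 0.48  -0.045  0.226] [ 0.481 -0.057  0.23 ] [31 28 24]
162 [0.11  0.166 0.   ] [ 0.477 -0.056  0.219] [177 139  85]
165 [ 0.131  0.154 -0.   ] [ 0.479 -0.057  0.212] [209 167 105]
168 [ 0.149  0.142 -0.002] [ 0.474 -0.055  0.2  ] [213 171 105]
171 [ 0.172  0.129 -0.   ] [ 0.475 -0.056  0.191] [179 141  86]
174 [ 0.19   0.118 -0.002] [ 0.475 -0.057  0.183] [181 144  90]
177 [ 0.207  0.107 -0.003] [ 0.475 -0.057  0.173] [171 133  81]
180 [ 0.226  0.096 -0.003] [ 0.473 -0.057  0.163] [202 160  99]
183 [ 0.465 -0.04   0.144] [ 0.47  -0.056  0.151] [46 38 30]
186 [ 0.476 -0.047  0.142] [ 0.47  -0.056  0.142] [12 12 12]
189 [ 0.48  -0.05   0.135] [ 0.468 -0.055  0.131] [6 7 4]
192 [ 0.479 -0.049  0.124] [ 0.457 -0.05   0.114] [41 38 35]
195 [ 0.479 -0.05   0.115] [ 0.47  -0.058  0.113] [52 47 44]
198 [ 0.482 -0.052  0.107] [ 0.47  -0.058  0.103] [41 38 37]
201 [ 0.483 -0.053  0.098] [ 0.468 -0.058  0.092] [74 72 67]
```

View pics/s2.png

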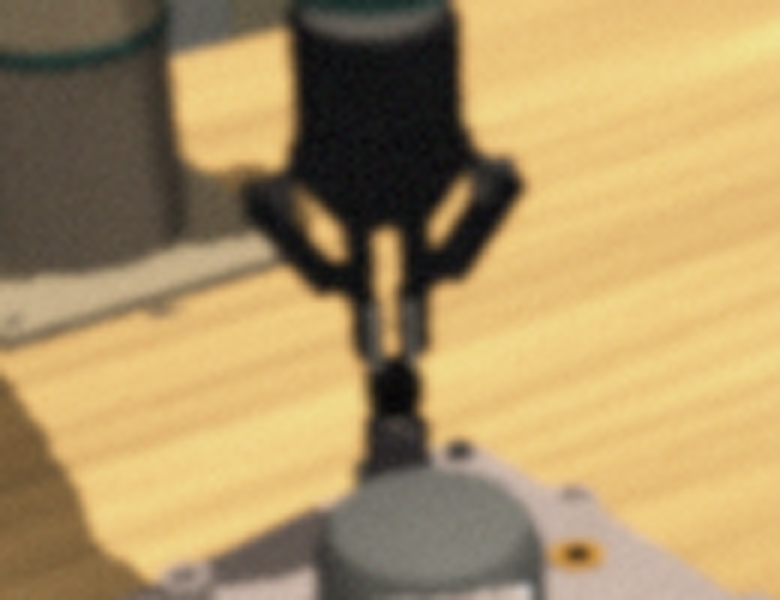

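The scene crop shows the shut pads ending at row ~365 of the crop, right at the knob's top. The real tips are therefore at about z = 0.148, while the reported TCP is 0.1175, so the fingers closed above the knob. I'll open, go about 28 mm lower and try again, watching the force.

```bash
python3 -m crank '[{"linear":[0,0,0],"yaw":0,"jaw":0.65},{"linear":[0,0,0],"yaw":0,"jaw":0.65},{"linear":[0,0,0],"yaw":0,"jaw":0.65},{"linear":[-1,0,10],"yaw":0,"jaw":0.65},{"linear":[-1,0,18],"yaw":0,"jaw":0.65},{"linear":[-1,0,24],"yaw":0,"jaw":0.65},{"linear":[-1,0,28],"yaw":0,"jaw":0.65},{"linear":[-1,0,28],"yaw":0,"jaw":0.65}]'; python3 -m crank '[{"linear":[0,0,0],"yaw":0,"jaw":0.2},{"linear":[0,0,0],"yaw":0,"jaw":0.2},{"linear":[0,0,0],"yaw":0,"jaw":0.2},{"linear":[0,0,0],"yaw":0,"jaw":0.2}]'
```

```text
t: 4.8
eef_pos: [0.4668, -0.0426, 0.0891]
tool_rot: [-0.0, 0.193, 0.981, 0.0]
force: [0.2, -0.1, -0.5]
opening: 0.0556
grip_force: 0.0
t: 5.3
eef_pos: [0.4676, -0.0426, 0.0901]
tool_rot: [0.0, 0.193, 0.981, 0.0]
force: [-1.0, 1.7, 5.2]
opening: 0.0256
grip_force: 59.2
```

```bash
python3 -m crank '[{"linear":[0,0,-4],"yaw":0,"jaw":0.2},{"linear":[0,0,-8],"yaw":0,"jaw":0.2},{"linear":[0,0,-11],"yaw":0,"jaw":0.2},{"linear":[0,0,-13],"yaw":0,"jaw":0.2},{"linear":[0,0,-13],"yaw":0,"jaw":0.2},{"linear":[0,0,-13],"yaw":0,"jaw":0.2}]'
python3 - <<'E'
from h import *
w=cam("wrist"); im,d=r.capture("wrist"); np.savez("pics/w4.npz",im=im,d=d,K=w[0],D=w[1],R=w[2],t=w[3])
cv2.imwrite("pics/w4.png",cv2.cvtColor(im,cv2.COLOR_RGB2BGR)); P=cloud(w,d)
for v in range(215,300,5): print(v,P[v,284].round(3),P[v,274].round(3),P[v,294].round(3),im[v,284])
print(r.sense())
E
```

```text
t: 6.05
eef_pos: [0.4674, -0.0427, 0.1022]
tool_rot: [0.0, 0.193, 0.981, 0.0]
force: [5.6, -0.7, -10.3]
opening: 0.0254
grip_force: 59.5
215 [ 0.452 -0.036  0.096] [ 0.452 -0.041  0.09 ] [ 0.456 -0.031  0.09 ] [24 22 23]
220 [ 0.453 -0.036  0.104] [ 0.452 -0.041  0.101] [ 0.456 -0.031  0.099] [26 23 25]
225 [ 0.453 -0.036  0.113] [ 0.452 -0.041  0.11 ] [ 0.456 -0.032  0.109] [30 27 27]
230 [ 0.455 -0.037  0.113] [ 0.453 -0.041  0.115] [ 0.456 -0.032  0.115] [40 34 36]
235 [ 0.457 -0.038  0.115] [ 0.456 -0.043  0.114] [ 0.459 -0.033  0.115] [40 35 36]
240 [ 0.46  -0.039  0.115] [ 0.458 -0.043  0.114] [ 0.461 -0.034  0.115] [40 36 36]
245 [ 0.462 -0.039  0.116] [ 0.46  -0.044  0.115] [ 0.464 -0.035  0.115] [41 36 37]
250 [ 0.455 -0.037  0.142] [ 0.454 -0.041  0.14 ] [ 0.457 -0.033  0.141] [6 7 7]
255 [ 0.455 -0.037  0.147] [ 0.454 -0.041  0.146] [ 0.456 -0.033  0.147] [8 8 9]
260 [ 0.455 -0.037  0.152] [ 0.453 -0.04   0.153] [ 0.457 -0.033  0.151] [3 4 5]
265 [ 0.456 -0.037  0.156] [ 0.454 -0.041  0.155] [ 0.457 -0.034  0.155] [7 5 7]
270 [ 0.457 -0.038  0.157] [ 0.456 -0.041  0.156] [
[... 464 characters left out ...]
'qpos': array([-2.28948775e-01,  8.02617416e-02, -4.88303574e-01,  1.00188593e+00,
        1.10744862e-04,  1.59584872e-01]), 'joint_velocities': array([ 7.18569048e-04, -1.20758620e-04,  9.16986524e-06,  7.58266002e-04,
       -1.09359961e-03,  8.01931281e-04]), 'tau': array([ -0.13002064, -35.07390976,  27.30897546,   2.03143582,
        -0.29932125,   0.03569521]), 'eef_pos': array([ 0.46738539, -0.04265247,  0.1022107 ]), 'tool_rot': array([1.74355195e-04, 1.93047189e-01, 9.81189457e-01, 4.93563445e-05]), 'force': array([  4.07887914,  -0.40293725, -10.73176465]), 'ft_torque': array([-0.02784493, -1.12402731, -0.01408544]), 'grip_force': 59.45600202307105, 'opening': 0.02551810888495125}
```

View pics/w4.png

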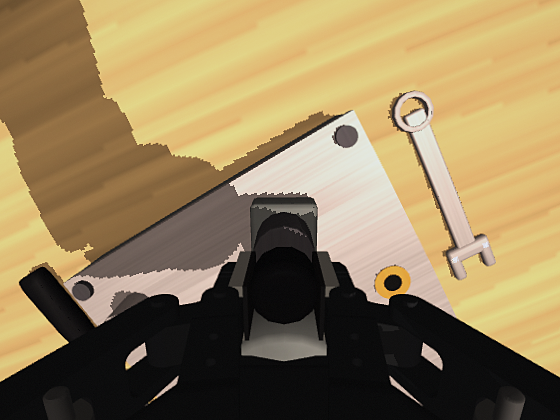

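The knob is gripped centrally at (284,285), and its top rose from 0.146 to 0.158 with −10.5 N on the tool, so the pin is free. Next, the arc in tool axes.

```bash
python3 - <<'E'
from h import *
from scipy.spatial.transform import Rotation as R
s=r.sense(); q=s["tool_rot"]; T=R.from_quat([*q[1:],q[0]]).as_matrix(); p=s["eef_pos"]
A=np.array([.5490,-.0765]); v=p[:2]-A; print(np.linalg.norm(v))
v=v/np.linalg.norm(v)*.09
for a in range(6,61,6):
    t=-np.radians(a); d=np.array([[np.cos(t),-np.sin(t)],[np.sin(t),np.cos(t)]])@v-v
    print(a,(1000*T.T@np.array([*d,0])).round(1))
E
```

```text
0.08835496462022827
6 [-0.5  9.4  0. ]
12 [-2.1 18.7  0. ]
18 [-4.5 27.8  0. ]
24 [-7.9 36.6  0. ]
30 [-12.3  44.9   0. ]
36 [-17.4  52.8   0. ]
42 [-23.4  60.1   0. ]
48 [-30.1  66.7   0. ]
54 [-37.4  72.6   0. ]
60 [-45.4  77.7   0. ]
```

```bash
python3 -m crank '[{"linear":[0,0,-1],"yaw":0,"jaw":0.2},{"linear":[-0.5,9.4,-1],"yaw":6,"jaw":0.2},{"linear":[-2.1,18.7,-1],"yaw":12,"jaw":0.2},{"linear":[-4.5,27.8,-1],"yaw":18,"jaw":0.2},{"linear":[-7.9,36.6,-1],"yaw":24,"jaw":0.2},{"linear":[-12.3,44.9,-1],"yaw":30,"jaw":0.2},{"linear":[-12.3,44.9,-1],"yaw":30,"jaw":0.2},{"linear":[-12.3,44.9,-1],"yaw":30,"jaw":0.2}]'
```

```text
t: 7.1
eef_pos: [0.4948, -0.0059, 0.103]
tool_rot: [-0.001, 0.44, 0.898, -0.0]
force: [3.7, -1.6, -10.3]
opening: 0.0258
grip_force: 60.0
```

```bash
python3 -m crank '[{"linear":[-0.5,9.4,0],"yaw":6,"jaw":0.2},{"linear":[-2.1,18.7,0],"yaw":12,"jaw":0.2},{"linear":[-4.5,27.8,0],"yaw":18,"jaw":0.2},{"linear":[-7.9,36.6,0],"yaw":24,"jaw":0.2},{"linear":[-12.3,44.9,0],"yaw":30,"jaw":0.2},{"linear":[-12.3,44.9,0],"yaw":30,"jaw":0.2},{"linear":[-12.3,44.9,0],"yaw":30,"jaw":0.2}]'
python3 - <<'E'
from h import *
s=r.sense(); w=cam("wrist"); im,d=r.capture("wrist"); P=cloud(w,d)
m=(P[...,2]>.154)&(P[...,2]<.162)&(im.max(2)<40); k=np.zeros(m.shape,np.uint8); k[235:330,255:310]=m[235:330,255:310]
print(k.sum(),P[k>0].mean(0),np.median(P[k>0],0),s["eef_pos"],s["force"])
z=np.load("pics/w4.npz");P=cloud((z["K"],z["D"],z["R"],z["t"]),z["d"]);im=z["im"]
m=(P[...,2]>.154)&(P[...,2]<.162)&(im.max(2)<40); k=np.zeros(m.shape,np.uint8); k[235:330,255:310]=m[235:330,255:310];print("before",k.sum(),np.median(P[k>0],0))
E
```

```text
t: 7.98
eef_pos: [0.5372, 0.0124, 0.103]
tool_rot: [-0.001, 0.657, 0.754, -0.0]
force: [1.2, 1.7, -11.0]
opening: 0.0254
grip_force: 60.2
3027 [0.536915   0.0154928  0.15803209] [0.53691961 0.01585455 0.15827461] [0.53722328 0.01240985 0.10295219] [  1.21715538   1.72617344 -10.97189221]
before 2978 [ 0.46498718 -0.0416919   0.15754461]
```

```bash
python3 -m crank '[{"linear":[0,0,3],"yaw":0,"jaw":0.2},{"linear":[0,0,5],"yaw":0,"jaw":0.2},{"linear":[0,0,7],"yaw":0,"jaw":0.2},{"linear":[0,0,7],"yaw":0,"jaw":0.2},{"linear":[0,0,7],"yaw":0,"jaw":0.2}]'
```

```text
t: 8.65
eef_pos: [0.5381, 0.0125, 0.0963]
tool_rot: [-0.001, 0.658, 0.753, 0.0]
force: [-1.2, 4.9, -9.0]
opening: 0.0257
grip_force: 60.4
```

```bash
python3 -m crank '[{"linear":[0,0,3],"yaw":0,"jaw":0.2},{"linear":[0,0,5],"yaw":0,"jaw":0.2},{"linear":[0,0,6],"yaw":0,"jaw":0.2},{"linear":[0,0,6],"yaw":0,"jaw":0.2},{"linear":[0,0,6],"yaw":0,"jaw":0.2}]'
```

```text
t: 9.28
eef_pos: [0.5385, 0.0126, 0.092]
tool_rot: [-0.0, 0.658, 0.753, 0.0]
force: [-4.4, 5.5, -0.3]
opening: 0.0254
grip_force: 61.3
```

```bash
python3 -m crank '[{"linear":[0,0,0],"yaw":0,"jaw":0.65},{"linear":[0,0,0],"yaw":0,"jaw":0.65},{"linear":[0,0,0],"yaw":0,"jaw":0.65},{"linear":[0,0,-30],"yaw":0,"jaw":0.65},{"linear":[0,0,-70],"yaw":0,"jaw":0.65},{"linear":[0,0,-120],"yaw":0,"jaw":0.65},{"linear":[-40,0,-130],"yaw":0,"jaw":0.65},{"linear":[-60,0,-130],"yaw":0,"jaw":0.5},{"linear":[-60,0,-130],"yaw":0,"jaw":0.5},{"linear":[-60,0,-130],"yaw":0,"jaw":0.5}]'
python3 - <<'E'
from h import *
w=cam("wrist"); im,d=r.capture("wrist"); np.savez("pics/w5.npz",im=im,d=d,K=w[0],D=w[1],R=w[2],t=w[3])
cv2.imwrite("pics/w5.png",cv2.cvtColor(im,cv2.COLOR_RGB2BGR)); P=cloud(w,d)
print(r.sense()["eef_pos"],r.sense()["qpos"])
m=(im.max(2)<45)&(P[...,2]>.135)&(P[...,2]<.162)&(abs(P[...,0]-.538)<.04)&(abs(P[...,1]-.013)<.04); print("knob",m.sum(),np.median(P[m],0), np.argwhere(m).mean(0))
E
```

```text
t: 10.52
eef_pos: [0.5456, -0.047, 0.2191]
tool_rot: [-0.001, 0.658, 0.753, -0.001]
force: [0.3, -0.3, 0.3]
opening: 0.0429
grip_force: 0.0
[ 0.54569799 -0.04679422  0.21919954] [-2.03800912e-01  1.33107185e-01 -1.68154240e-01  1.27224182e+00
  3.74009940e-04  1.23171187e+00]
knob 1160 [0.53872553 0.01391572 0.14722424] [130.86982759 285.01034483]
```

View pics/w5.png

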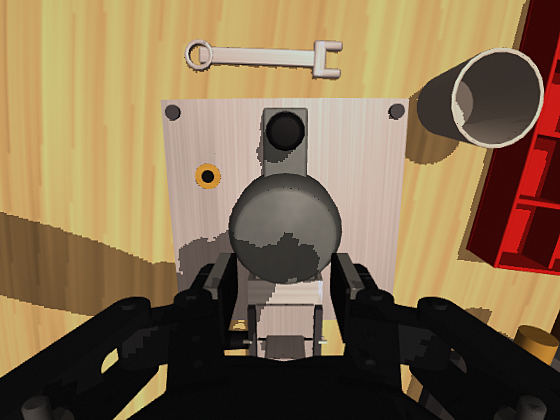

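The wrist view shows the knob at (285,131), the empty park hole at (207,176) and the hub at (286,228). The tab and shutter are under the gripper at about (285,345). I'll compare knob height over the plate with the start and locate the tab.

```bash
python3 - <<'E'
from h import *
for n,k,pl in(("w1",(150,166,280,294),(150,170,230,255)),("w5",(125,138,278,292),(130,180,220,250))):
    z=np.load(f"pics/{n}.npz"); c=(z["K"],z["D"],z["R"],z["t"]); P=cloud(c,z["d"])
    a=P[k[0]:k[1],k[2]:k[3],2]; b=P[pl[0]:pl[1],pl[2]:pl[3],2]; print(n,a.mean(),b.mean(),np.median(b))
hsv=cv2.cvtColor(z["im"],cv2.COLOR_RGB2HSV); m=((hsv[...,0]>15)&(hsv[...,0]<35)&(hsv[...,1]>130)).astype(np.uint8); m[:, :190]=0;m[:,225:]=0;m[:155]=0;m[200:]=0
e=cv2.fitEllipse(cv2.convexHull(max(cv2.findContours(m,0,1)[0],key=cv2.contourArea))); H=onplane(c,e[0],.056)[0]; print("park",e,H)
im=z["im"]; k=np.zeros(m.shape,np.uint8);k[105:155,262:308]=(im.max(2)<45)[105:155,262:308]
e=cv2.fitEllipse(cv2.convexHull(max(cv2.findContours(k,0,1)[0],key=cv2.contourArea))); K=onplane(c,e[0],.1465)[0]; print("knob",e,K, np.linalg.norm((K-H)[:2]))
d=(K-H)[:2]; A=(H+K)[:2]/2+np.array([d[1],-d[0]])/np.linalg.norm(d)*.0779; u=(A-K[:2])/np.linalg.norm(A-K[:2]); print("axis",A,"duct dir",u,np.degrees(np.arctan2(u[1],u[0])),"tab",A+.105*u)
for v in range(300,362,4): print(v,P[v,272].round(3),P[v,285].round(3),P[v,298].round(3),im[v,285])
E
```

```text
w1 0.1471571165520241 0.05578264326252989 0.05577230862248933
w5 0.1476117161765101 0.056941916022290325 0.05585629203958342
park ((207.46395874023438, 175.95132446289062), (24.697498321533203, 26.016944885253906), 130.27023315429688) [ 0.46725571 -0.04184473  0.056     ]
knob ((285.0243835449219, 131.05364990234375), (38.57499694824219, 39.18613815307617), 169.88775634765625) [0.53872902 0.01377176 0.1465    ] 0.09056283774872918
axis [ 0.55083234 -0.07551613] duct dir [ 0.13432547 -0.99093727] -82.28038283058163 tab [ 0.56493652 -0.17956454]
300 [ 0.548 -0.143  0.107] [ 0.56  -0.141  0.108] [ 0.572 -0.139  0.108] [207 195 180]
304 [ 0.548 -0.145  0.11 ] [ 0.56  -0.144  0.109] [ 0.572 -0.142  0.109] [35 29 27]
308 [ 0.548 -0.148  0.112] [ 0.56  -0.146  0.113] [ 0.573 -0.145  0.111] [181 160 149]
312 [0.538 0.018 0.39 ] [ 0.561 -0.151  0.112] [ 0.573 -0.15   0.111] [180 160 147]
316 [ 0.55  -0.157  0.111] [ 0.562 -0.155  0.112] [ 0.574 -0.153  0.112] [182 159 148]
320 [ 0.55  -0.161  0.111] [ 0.562 -0.16   0.111] [ 0.574 -0.157  0.112] [180 158 148]
324 [ 0.551 -0.166  0.112] [ 0.563 -0.164  0.112] [ 0.575 -0.163  0.111] [181 159 147]
328 [ 0.551 -0.17   0.111] [ 0.563 -0.168  0.112] [ 0.576 -0.167  0.112] [181 158 147]
332 [ 0.552 -0.174  0.112] [ 0.564 -0.173  0.111] [ 0.576 -0.171  0.112] [181 159 148]
336 [ 0.552 -0.176  0.116] [ 0.564 -0.175  0.115] [ 0.577 -0.173  0.115] [67 57 53]
340 [ 0.552 -0.177  0.121] [ 0.564 -0.175  0.121] [ 0.576 -0.173  0.121] [77 67 62]
344 [ 0.553 -0.177  0.127] [ 0.564 -0.175  0.127] [ 0.576 -0.173  0.127] [79 68 64]
348 [ 0.553 -0.176  0.134] [ 0.564 -0.175  0.133] [ 0.576 -0.172  0.134] [80 69 64]
352 [ 0.553 -0.176  0.139] [ 0.564 -0.175  0.139] [ 0.576 -0.173  0.139] [81 70 64]
356 [ 0.553 -0.176  0.145] [ 0.564 -0.175  0.144] [ 0.576 -0.174  0.143] [79 69 64]
360 [ 0.542 -0.037  0.322] [ 0.565 -0.176  0.147] [ 0.548 -0.036  0.322] [207 180 169]
```

The knob stands as high above the plate as at the start, so the plunger is home. The tab centre comes out at (0.565, −0.180) from both the axis geometry and the depth. Moving over it and turning 90°.

```bash
python3 -m crank '[{"linear":[-20,0,0],"yaw":-10,"jaw":0.5},{"linear":[-40,0,0],"yaw":-20,"jaw":0.5},{"linear":[-60,0,0],"yaw":-30,"jaw":0.5},{"linear":[-80,0,0],"yaw":-40,"jaw":0.5},{"linear":[-100,0,0],"yaw":-50,"jaw":0.5},{"linear":[-120,1,0],"yaw":-60,"jaw":0.5},{"linear":[-134,1.5,0],"yaw":-70,"jaw":0.5},{"linear":[-134,1.5,20],"yaw":-80,"jaw":0.5},{"linear":[-134,1.5,40],"yaw":-90,"jaw":0.5},{"linear":[-134,1.5,60],"yaw":-90,"jaw":0.5},{"linear":[-134,1.5,60],"yaw":-90,"jaw":0.5},{"linear":[-134,1.5,60],"yaw":-90,"jaw":0.5}]'
python3 - <<'E'
from h import *
w=cam("wrist"); im,d=r.capture("wrist"); np.savez("pics/w6.npz",im=im,d=d,K=w[0],D=w[1],R=w[2],t=w[3])
cv2.imwrite("pics/w6.png",cv2.cvtColor(im,cv2.COLOR_RGB2BGR)); s=r.sense(); print(s["eef_pos"],s["qpos"])
P=cloud(w,d); m=(P[...,2]>.143)&(P[...,2]<.153)&(abs(P[...,0]-.565)<.03)&(abs(P[...,1]+.18)<.02); q=P[m]
rc=cv2.minAreaRect(q[:,:2].astype(np.float32)); print("tab top",m.sum(),q.mean(0),rc,np.argwhere(m).mean(0))
E
```

```text
t: 12.08
eef_pos: [0.5664, -0.1796, 0.1608]
tool_rot: [0.0, -0.068, 0.998, 0.0]
force: [-0.2, 1.1, 0.6]
opening: 0.0425
grip_force: 0.0
[ 0.56682176 -0.1798798   0.16134713] [-4.15988978e-01  2.46438086e-01 -1.54050348e-01  1.16908267e+00
  3.30454375e-05 -5.51506270e-01]
tab top 989 [ 0.56365189 -0.17997251  0.14754894] ((0.5643401741981506, -0.17989873886108398), (0.03522638976573944, 0.009616600349545479), 7.683681488037109) [234.01314459 283.01718908]
```

View pics/w6.png

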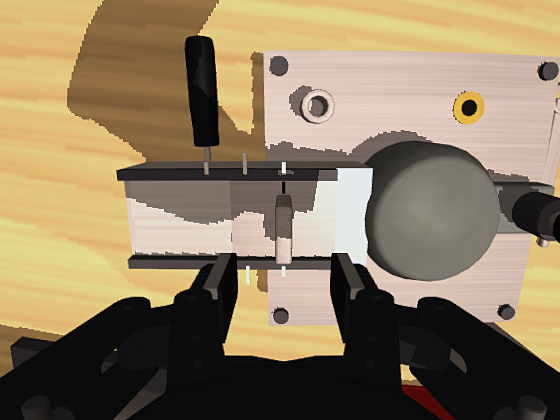

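The tab top is at (283,230) between the pads, measured at (0.5643, −0.1799) and 35 × 9.6 mm, which is right. Going down.

```bash
python3 -m crank '[{"linear":[2,0,25],"yaw":0,"jaw":0.5},{"linear":[2,0,45],"yaw":0,"jaw":0.5},{"linear":[2,0,60],"yaw":0,"jaw":0.5},{"linear":[2,0,68],"yaw":0,"jaw":0.5},{"linear":[2,0,71],"yaw":0,"jaw":0.5},{"linear":[2,0,71],"yaw":0,"jaw":0.5}]'; python3 -m crank '[{"linear":[0,0,0],"yaw":0,"jaw":0},{"linear":[0,0,0],"yaw":0,"jaw":0},{"linear":[0,0,0],"yaw":0,"jaw":0},{"linear":[0,0,0],"yaw":0,"jaw":0},{"linear":[0,0,0],"yaw":0,"jaw":0}]'
```

```text
t: 12.88
eef_pos: [0.5646, -0.1805, 0.0899]
tool_rot: [0.0, -0.067, 0.998, -0.0]
force: [0.3, 0.3, 0.2]
opening: 0.0429
grip_force: 0.0
t: 13.5
eef_pos: [0.5647, -0.18, 0.0902]
tool_rot: [0.001, -0.068, 0.998, 0.0]
force: [-0.0, 3.1, 5.0]
opening: 0.0092
grip_force: 59.6
```

```bash
python3 -m crank '[{"linear":[0,-5,0],"yaw":0,"jaw":0},{"linear":[0,-10,0],"yaw":0,"jaw":0},{"linear":[0,-15,0],"yaw":0,"jaw":0},{"linear":[0,-20,0],"yaw":0,"jaw":0},{"linear":[0,-23,0],"yaw":0,"jaw":0},{"linear":[0,-25,0],"yaw":0,"jaw":0},{"linear":[0,-25,0],"yaw":0,"jaw":0},{"linear":[0,-25,0],"yaw":0,"jaw":0}]'
python3 - <<'E'
from h import *
w=cam("wrist"); im,d=r.capture("wrist"); np.savez("pics/w7.npz",im=im,d=d,K=w[0],D=w[1],R=w[2],t=w[3])
cv2.imwrite("pics/w7.png",cv2.cvtColor(im,cv2.COLOR_RGB2BGR)); P=cloud(w,d); s=r.sense(); print(s["eef_pos"],s["force"],s["grip_force"])
m=(P[...,2]>.14)&(P[...,2]<.153)&(abs(P[...,0]-.565)<.03)&(abs(P[...,1]+.205)<.02); print(m.sum(),P[m].mean(0),cv2.minAreaRect(P[m][:,:2].astype(np.float32)))
A=np.array([.5508,-.0755]);u=np.array([.134,-.991])
for n,rr in(("shut",.105),("half",.13),("open",.155)): print(n,proj(w,[[*(A+rr*u+s_*.03*np.array([.991,.134])),.112] for s_ in(-1,0,1)]).round().tolist())
E
```

```text
t: 14.5
eef_pos: [0.5677, -0.2022, 0.0902]
tool_rot: [0.001, -0.068, 0.998, 0.003]
force: [-1.3, 8.7, 7.4]
opening: 0.0092
grip_force: 60.0
[ 0.56771629 -0.20218698  0.09020452] [-1.23327567  9.10947686  7.35993299] 59.95081543922424
3042 [ 0.56350841 -0.20274403  0.14703601] ((0.5662288665771484, -0.20058992505073547), (0.03265705704689026, 0.03228013962507248), 44.9755744934082)
shut [[333.0, 203.0], [330.0, 263.0], [328.0, 318.0]]
half [[278.0, 203.0], [279.0, 263.0], [279.0, 318.0]]
open [[224.0, 203.0], [227.0, 263.0], [230.0, 318.0]]
```

View pics/w7.png

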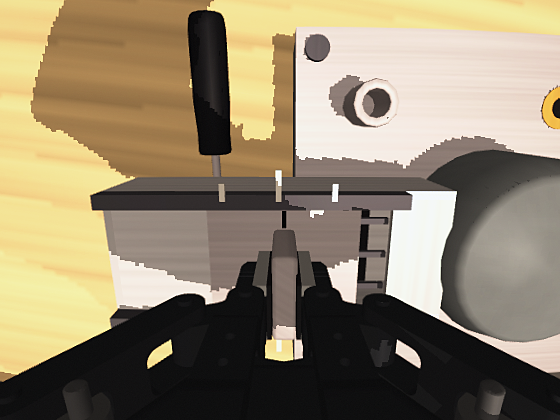

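The tab's index line is at x≈284, with the half tick at 278 and the shut tick at 335. That puts it about 2.6 mm short, which agrees with the measured 22.4 mm travel. Nudging it out.

```bash
python3 -m crank '[{"linear":[0,-2,0],"yaw":0,"jaw":0},{"linear":[0,-2.8,0],"yaw":0,"jaw":0},{"linear":[0,-2.8,0],"yaw":0,"jaw":0},{"linear":[0,-2.8,0],"yaw":0,"jaw":0},{"linear":[0,-2.8,0],"yaw":0,"jaw":0},{"linear":[0,-2.8,0],"yaw":0,"jaw":0}]'
python3 - <<'E'
from h import *
w=cam("wrist"); im,d=r.capture("wrist"); cv2.imwrite("pics/w8.png",cv2.cvtColor(im[150:350,150:420],cv2.COLOR_RGB2BGR).repeat(2,0).repeat(2,1)); s=r.sense(); print(s["eef_pos"],s["force"],s["joint_velocities"].max())
P=cloud(w,d); q=P[240:300,284]; m=(P[...,2]>.1455)&(P[...,2]<.151)&(abs(P[...,0]-.568)<.02); m[:,:272]=0;m[:,300:]=0;m[:225]=0;m[300:]=0
for v in (235,245,255,265,280):
  u=np.where(m[v])[0]; print(v,u.min(),u.max(),P[v,u].mean(0).round(4)) if len(u) else 0
u=np.array([.134,-.991]); print("eef travel",1000*(s["eef_pos"][:2]-np.array([.5647,-.180]))@u)
E
```

```text
t: 15.3
eef_pos: [0.568, -0.2045, 0.0902]
tool_rot: [0.001, -0.068, 0.998, 0.003]
force: [-1.0, 10.1, 9.0]
opening: 0.009
grip_force: 60.0
[ 0.567994   -0.20444114  0.09019253] [-1.34609815  9.68316232  7.8644637 ] 0.001437943641228153
255 275 289 [ 0.5503 -0.2075  0.1459]
265 272 297 [ 0.5534 -0.2062  0.1478]
280 272 296 [ 0.5594 -0.2055  0.1477]
eef travel 24.662570401358597
```

View pics/w8.png

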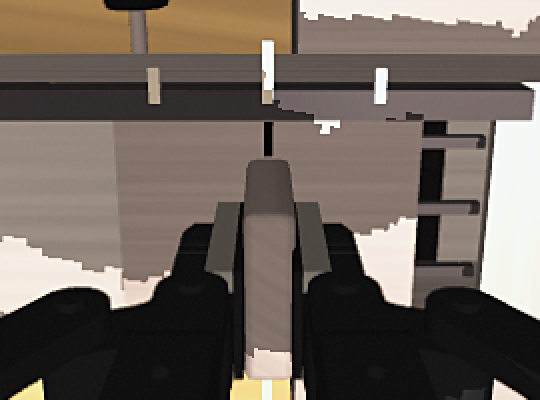

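The index line (268,138) lines up with the long half tick (267,70). The pull is 10 N, as it should be at half travel, and the arm is still. Handing in.

```bash
python3 -c "
from workcell import r
print(r.hand_in())"
```

```text
the job is handed in; nothing more can be done
None
```

The plunger is home in the second hole, the shutter is held at half travel (about 25 mm, index line on the half tick), and I handed the job in at about 15 s with the gripper still holding the tab.

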